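# Nest the weighing cups on the scale and hold its recessed tare button

### The arm

A 6-joint arm with a two-finger parallel gripper is mounted at the origin on a cart in front of the work surface, level with it; the furniture and walls round the work are solid. World frame = base frame: x ahead of the robot, y to its left, z up, the work surface at z = 0. Lengths are in m, angles in rad, forces in N, time in s.
With the tool pointing down it reaches from about 0.2 to 0.875 m from the base axis. Payload 3.4 kg.
Tool frame: the origin (TCP) lies between the finger pads; the fingertips stand 25 mm ahead of it and the grasp point (between the pads) lies 6 mm ahead of it (r.nose_length is the z of the fingertips in the tool frame, in m); z points along the fingers, y is the line along which they close (so a half turn about z gives the same grasp; the last joint's range is limited). The gripper opens to 94 mm and grips with 3 to 60 N. Pads are 16 mm wide; open, the fingers measure 119 mm over their backs; the gripper's body (75 mm by 177 mm) begins 78 mm behind the grasp point.
Start: joints at [-1.383, 0.276, 1.505, -0, 1.361, -0.121], TCP at [0.175, -0.548, 0.201] pointing down, gripper open.
Joint ranges: [-2.89, 2.89], [-0.75, 2.08], [0.22, 2.7], [-1.18, 4.32], [0.11, 2.71], [-2.7, 2.7]. Speed limits (rad/s): [2.57, 2.57, 3.14, 3.14, 3.14, 3.14].

### API

Orientations are given as a unit quaternion [w, x, y, z].
In Python, from plant import r, gripper_to, inverse_kinematics, vision, models, telemetry gives the robot as it stands. Calls block until the motion is done:
- r.move_to(position, orientation): joint-space move of the TCP to a pose.
- r.move_l(position, rot=None, vel=0.15, guard=None): straight line of the TCP; rot=None keeps the orientation; vel is the mean speed in m/s. With guard (N) it stops when the force on the tool has changed by that much, and returns True; else False.
- r.movej(angles): joint-space move.
- gripper_to(opening, f_grip=None): finger opening in m; f_grip is the grip in N (None keeps the last); returns when the fingers have stopped.
- r.hold(seconds).
- inverse_kinematics(position, orientation): joint angles nearest the present ones, or None.
- vision.snapshot(name): name is "side" or "top" or "wrist"; returns the picture (480x640x3 uint8, red, green, blue); there is no depth.
- vision.get_calibration(name): a dict with "fx", "fy", "cx", "cy" (pixels), "D" ([k1, k2, p1, p2, k3] as OpenCV has them; the pictures are not rectified), "position" and "orientation" of the camera in the world. Camera axes: x right, y down, z forward; pixel columns grow to the right and rows downward; lengths in m; the calibration is good to about 2 mm. A picture is of the moment at which its call begins: read the wrist's pose just before it. get_calibration takes no time and is no camera call; for the wrist camera it gives the pose at the moment of the call.
A pose or a line that the arm cannot do raises r.PlanningError and nothing moves.
- r.sign_off(): hands the job in; it is judged then, once.
Trained networks look in the newest picture that a camera, given by its name, has taken for a name from the list of things; names that differ only in an ending like _2 or _b are one class to them, and where a whole thing is asked for, a point or a joint stands for the part that bears it (a point fixed in the world has none). Each returns a list of dicts, best first, with "score" (0 to 1); they miss things now and then, are a little off and sometimes report something else, mostly with a low value. They report only what shows in the picture. A call takes as long as a camera call.
- models.boxes_of(thing, camera): "at" ([x, y, z] in m, in world coordinates, good to about 4 mm: the middle of the surface that is visible of it).
- models.regions_of(thing, camera): "pixels" (480x640 bool, what is visible of it).
- models.mark_of(thing, camera): "at" ([x, y, z] in m, in world coordinates, good to about 4 mm: a listed point, or the origin of a listed thing).
Readings, each from a call of its own:
- telemetry.current_t(): time.
- telemetry.current_joints(): joint angles.
- telemetry.current_dq(): joint speeds.
- telemetry.current_joint_efforts(): joint torques, N m.
- telemetry.current_ee_pos(): TCP position.
- telemetry.current_tool_rot(): TCP orientation.
- telemetry.current_wrist_force(): force on the tool from outside, world axes, zero at the start.
- telemetry.current_torque(): the same for the moment, N m.
- telemetry.current_opening(): finger opening in m.
- telemetry.current_finger_force(): force on a finger pad.
Only numpy, scipy, OpenCV 4.12 (cv2) and the standard library are available. Lean on these libraries where they do the work, as an engineer would, in place of code of your own. Each camera call takes 0.05 s, during which the arm holds its last target. There are 200 camera calls.

### The job

Tare the bench scale for its set of weighing cups: stand the blue medium cup inside the large white cup on the pan, then the small orange cup inside the medium one, each upright on the floor of the cup round it and the set staying on the pan. Only then take the green-handled stylus from its wooden holder, put its steel pin through the aperture in the blue collar on the scale's console and push the recessed red button all the way down; finish while still gripping the stylus and holding the button down. Leave the standing glue stick and the flat soap pack near the cups where they are.

Things in the scene. Friction and masses are not known exactly. Their poses are not given: they have to be found in the camera images.
- scale: Bench scale fixed to the table, 240 mm (its x) by 150 mm (its y), z up; origin under its centre on the table top. The round steel pan is at its +x end. The white console block at its -x end covers x -120 to -40 mm over the full width, its top 60 mm above the table, with a dark display at its +y side and a flat blue square collar (36 mm wide, 2 mm high) at its -y side.
- pan (a point): Centre of the pan's flat top: steel disc 124 mm in diameter, 62 mm above the table. The large cup stands near it.
- aperture (a point): Centre of the mouth of the vertical round aperture (16 mm wide) in the blue collar, 62 mm above the table; z up. The top of the red button, 13 mm wide, lies 16 mm below this point when not pressed and 21 mm below it when fully pressed.
- tare_button (a joint): Travel of the recessed red button, straight down: 0 m released, 0.005 m fully down. A spring of 600 N/m returns it: 1.2 N start it, about 4.2 N hold it fully down; then it is on its hard stop.
- large_cup_mid (a point): Large white open cup, loose, standing upright near the pan's centre; this point is on its axis half-way up. Straight cylinder, outside diameter 84 mm, height 50 mm, wall 3.5 mm, floor 5 mm thick, 0.09 kg.
- medium_cup_mid (a point): Medium blue open cup, loose, standing upright on the table; this point is on its axis half-way up. Straight cylinder, outside diameter 58 mm, height 70 mm, wall 3.5 mm, floor 5 mm thick, 0.07 kg. On the floor of the large cup its rim stands 25 mm above the large cup's rim, and this point 15 mm above the large cup's point.
- small_cup_mid (a point): Small orange open cup, loose, standing upright on the table; this point is on its axis half-way up. Straight cylinder, outside diameter 36 mm, height 90 mm, wall 3.5 mm, floor 5 mm thick, 0.05 kg. On the floor of the medium cup its rim stands 25 mm above the medium cup's rim, and this point 15 mm above the medium cup's point.
- holder: Wooden block fixed to the table, 56 x 56 mm, 55 mm high, with a vertical hole 11 mm wide and 50 mm deep in its top, in which the stylus stands; origin under its centre on the table top.
- stylus: Stylus, loose, 105 mm long, 0.04 kg, standing upright in the holder with its handle's shoulder on the holder's top; origin at the tip of its pin (lower end), z up along it. Round steel pin 8 mm in diameter for the first 45 mm with a blunt cone of 3 mm at the tip, then a round green handle 16 mm in diameter and 60 mm long with a black band near the top.
- stylus_grip (a point): Middle of the stylus's green handle, on its axis, 75 mm from the tip and 30 mm below the handle's top.
- glue_stick: Bystander: glue stick with orange label, standing upright, 27 mm in diameter, 97 mm high; origin at the centre of its underside.
- soap_pack: Bystander: flat carton soap pack, 81 x 105 mm, 27 mm high; origin at the centre of its underside.

How it is judged:
By the outcome, as a careful person would: the job done as asked, in the order asked, and still so for the second after the job is handed in, while the arm keeps its last pose, push and grip.
It also fails if it takes over 64 s, if anything falls off the work surface, if the arm or the gripper's body presses on something with over 40 N, if the wrist force passes 120 N, or if a joint passes its speed limit or range.

## Working session

There is one attempt and no reset: what is moved stays moved. The work goes in short steps, each a Python script; the robot and the scene stay as the last script left them, time stands still between calls to the robot, and variables do not carry over. Pictures are saved under pics/ and viewed, at most 12 in all, crops included, and the job is handed in when it is done.

```bash
ls; mkdir -p pics; python3 - <<'E'
from plant import r, vision, models, telemetry
import cv2, numpy as np
for c in ("top","side"):
    im=vision.snapshot(c); cv2.imwrite(f"pics/{c}0.png",im[:,:,::-1])
    for n in ("scale","pan","aperture","large_cup_mid","medium_cup_mid","small_cup_mid","holder","stylus","stylus_grip","glue_stick","soap_pack"):
        m=models.mark_of(n,c)
        print(c,n,[(np.round(a["at"],4).tolist(),round(a["score"],2)) for a in m[:2]])
    k=vision.get_calibration(c);print(np.round(k["position"],3),k["fx"],np.round(k["orientation"],3))
print(telemetry.current_t(),telemetry.current_tool_rot(),r.nose_length)
E
```

```text
pics
top scale [([0.4452, -0.4232, 0.0488], 0.47)]
top pan []
top aperture [([0.4286, -0.0992, 0.0654], 0.8)]
top large_cup_mid [([0.566, -0.1761, 0.0913], 0.66)]
top medium_cup_mid [([0.5645, -0.3596, 0.0302], 0.67), ([0.4175, -0.2885, 0.0077], 0.47)]
top small_cup_mid [([0.4429, -0.4171, 0.0474], 0.85)]
top holder [([0.4183, -0.2863, 0.0037], 0.6)]
top stylus [([0.4161, -0.2914, 0.0116], 0.54)]
top stylus_grip [([0.4127, -0.2842, 0.0855], 0.4)]
top glue_stick [([0.5847, -0.5138, 0.0031], 0.61)]
top soap_pack [([0.4644, -0.5702, -0.001], 0.76), ([0.5624, -0.3568, 0.0341], 0.36)]
[ 0.476 -0.319  0.933] 448.8033415542477 [ 0.01  -0.697  0.717 -0.   ]
side scale [([0.5136, -0.1352, 0.0013], 0.89)]
side pan [([0.5549, -0.1731, 0.0631], 0.86)]
side aperture [([0.4331, -0.1064, 0.0616], 0.82), ([0.4417, -0.4215, 0.0459], 0.74)]
side large_cup_mid [([0.5661, -0.1745, 0.0905], 0.71)]
side medium_cup_mid [([0.5642, -0.3618, 0.0348], 0.75), ([0.4136, -0.2916, 0.0838], 0.38)]
side small_cup_mid [([0.5133, -0.1338, 0.0026], 0.71), ([0.4418, -0.4217, 0.0456], 0.57)]
side holder []
side stylus []
side stylus_grip [([0.4146, -0.2949, 0.0835], 0.57)]
side glue_stick [([0.5832, -0.5152, -0.0009], 0.91), ([0.4295, -0.1034, 0.0625], 0.21)]
side soap_pack [([0.4663, -0.57, 0.0059], 0.65)]
[0.246 0.522 0.663] 620.5241672203684 [ 0.067 -0.136  0.874 -0.463]
1.2 [3.76459432e-05 9.88102133e-01 1.53799134e-01 7.71949930e-06] 0.025
```

View pics/top0.png

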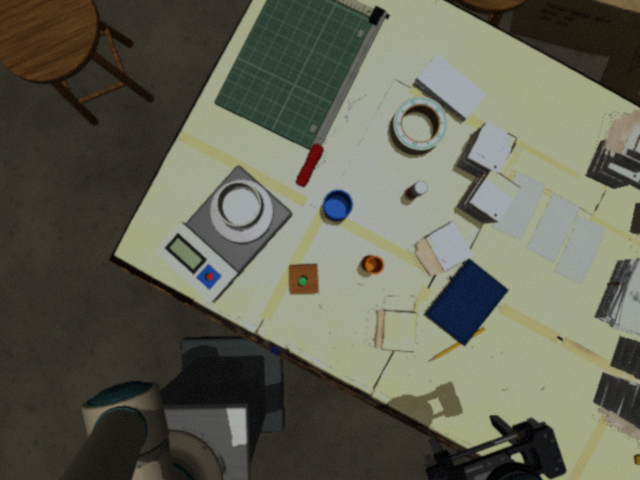

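View pics/side0.png

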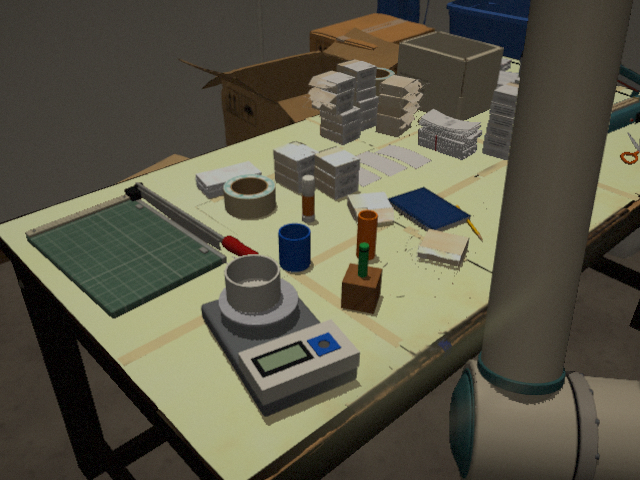

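The top view shows the medium cup at (338,205), the small cup at (372,265), the holder and stylus at (304,279), the large cup on the pan at (240,204) and the collar at (209,276). The network marks agree with these, except for the top "scale" mark, which is wrong. The side view confirms the layout, and nothing blocks the way. Next is a closer look with the wrist camera.

```bash
cat > h.py <<'E'
from plant import r, gripper_to, inverse_kinematics, vision, models, telemetry
import cv2, numpy as np
def q(a): return [0,np.cos(a/2),np.sin(a/2),0]
def marks(names,cam="wrist",pic=None):
    k=vision.get_calibration(cam); im=vision.snapshot(cam)
    if pic: cv2.imwrite(f"pics/{pic}.png",im[:,:,::-1])
    for n in names:
        print(n,[(np.round(a["at"],4).tolist(),round(a["score"],2)) for a in models.mark_of(n,cam)[:2]])
    return k,im
def st(): print("t",round(telemetry.current_t(),2),"p",np.round(telemetry.current_ee_pos(),4),"f",np.round(telemetry.current_wrist_force(),2),"open",round(telemetry.current_opening(),4),"ff",telemetry.current_finger_force())
E
python3 - <<'E'
from h import *
r.move_to([0.50,-0.20,0.33],q(0.3)); st()
k,_=marks(["aperture","pan","large_cup_mid","medium_cup_mid","stylus_grip","holder"],pic="w1")
print(k, telemetry.current_joints())
E
```

```text
t 2.99 p [ 0.4996 -0.2008  0.3296] f [-0.33  0.61 -0.11] open 0.094 ff 0.0
aperture [([0.4267, -0.1075, 0.0623], 0.74)]
pan [([0.5184, -0.135, -0.0011], 0.24)]
large_cup_mid [([0.5642, -0.179, 0.0834], 0.68), ([0.4652, -0.5725, -0.0007], 0.56)]
medium_cup_mid [([0.56, -0.3628, 0.0325], 0.9), ([0.4153, -0.2889, -0.0008], 0.45)]
stylus_grip [([0.418, -0.2894, 0.0845], 0.84)]
holder [([0.4151, -0.2884, -0.0011], 0.84)]
{'fx': 356.8506262743133, 'fy': 356.8506262743133, 'cx': 316.6668995698682, 'cy': 243.2456817359662, 'D': array([-0.06992411,  0.        ,  0.        ,  0.        ,  0.        ]), 'position': array([ 0.56296754, -0.18224479,  0.51249203]), 'orientation': array([ 0.09287547,  0.79887882, -0.59028658, -0.06876427])} [-5.10559241e-01  1.75490380e-01  1.32821145e+00 -4.85711763e-05
  1.63814182e+00  7.61013282e-01]
```

View pics/w1.png

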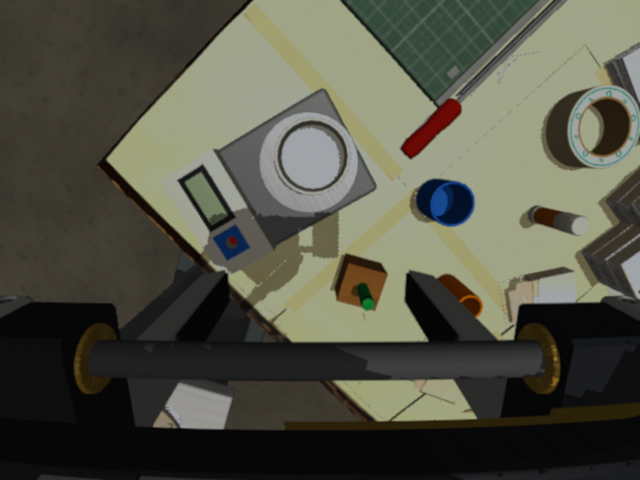

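The wrist picture shows the large cup's rim at about (311,157), the collar's aperture at (233,241), the medium cup at (446,203) and the stylus top at (368,308). I'll refine these points from this same image.

```bash
cat >> h.py <<'E'
from scipy.spatial.transform import Rotation as R
def bp(k,uv,z):
    K=np.array([[k["fx"],0,k["cx"]],[0,k["fy"],k["cy"]],[0,0,1]])
    n=cv2.undistortPoints(np.array([[uv]],float),K,np.array(k["D"],float))[0,0]
    o=np.asarray(k["orientation"]); d=R.from_quat(o[[1,2,3,0]]).apply([n[0],n[1],1]); p=np.asarray(k["position"])
    return p+d*(z-p[2])/d[2]
E
python3 - <<'E'
from h import *
k=vision.get_calibration("wrist"); im=cv2.imread("pics/w1.png"); h=cv2.cvtColor(im,cv2.COLOR_BGR2HSV)
b=cv2.inRange(h,(100,120,60),(130,255,255)); m=np.zeros_like(b); m[210:275,205:260]=b[210:275,205:260]
c,_=cv2.findContours(m,0,2); c=max(c,key=cv2.contourArea); rc=cv2.minAreaRect(c); print("collar",rc,bp(k,rc[0],.062))
rd=cv2.inRange(h,(0,150,60),(8,255,255))|cv2.inRange(h,(172,150,60),(180,255,255)); ys,xs=np.nonzero(rd[225:260,218:250]); print("red",xs.mean()+218,ys.mean()+225,bp(k,(xs.mean()+218,ys.mean()+225),.046))
m=np.zeros_like(b); m[170:240,405:485]=b[170:240,405:485]; c,_=cv2.findContours(m,0,2); c=max(c,key=cv2.contourArea)
print("med bbox",cv2.boundingRect(c))
crop=cv2.resize(im[80:235,225:395],None,fx=3.5,fy=3.5,interpolation=2)
g=cv2.cvtColor(im,cv2.COLOR_BGR2GRAY)
cir=cv2.HoughCircles(g[80:235,225:395],cv2.HOUGH_GRADIENT,1.0,3,param1=80,param2=15,minRadius=28,maxRadius=50)[0]
for x,y,rr in cir[:8]: print("circ",x+225,y+80,rr,bp(k,(x+225,y+80),.112), "R",np.linalg.norm(bp(k,(x+225+rr,y+80),.112)-bp(k,(x+225,y+80),.112)))
cv2.imwrite("pics/crop.png",crop)
E
```

```text
collar ((230.86764526367188, 242.27938842773438), (26.753780364990234, 25.896284103393555), 59.03623962402344) [ 0.43009176 -0.10574655  0.062     ]
red 232.57142857142858 240.54761904761904 [ 0.42837964 -0.10467855  0.046     ]
med bbox (430, 181, 44, 45)
circ 310.5 156.5 36.4 [ 0.56430988 -0.17430725  0.112     ] R 0.039903020893874215
circ 309.5 162.5 49.4 [ 0.55780592 -0.17513513  0.112     ] R 0.05435101374932815
circ 305.5 153.5 41.4 [ 0.56578263 -0.16814128  0.112     ] R 0.04531045408867203
circ 306.5 147.5 45.0 [ 0.57223547 -0.16733752  0.112     ] R 0.04910209183342928
circ 316.5 159.5 40.5 [ 0.56315855 -0.18154034  0.112     ] R 0.04448881927427935
circ 308.5 168.5 43.8 [ 0.55126284 -0.17596703  0.112     ] R 0.04833567424396072
circ 301.5 160.5 42.7 [ 0.55729524 -0.16610741  0.112     ] R 0.046905404195899815
circ 317.5 153.5 37.2 [ 0.56963716 -0.18069239  0.112     ] R 0.040730099106990866
```

View pics/crop.png

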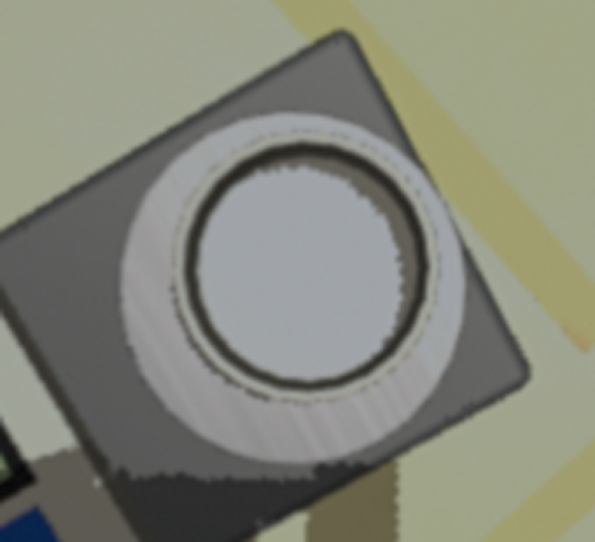

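The crop puts the large cup's rim centre at wrist pixel (312.7,155.7), giving (0.5655,-0.1765). That matches the marks, so I'll grasp the medium cup.

```bash
python3 - <<'E'
from h import *
r.move_to([0.563,-0.361,0.17],q(0.3)); r.move_l([0.563,-0.361,0.073],vel=.15)
gripper_to(0.04,f_grip=12); st()
r.move_l([0.563,-0.361,0.235],vel=.2)
r.move_to([0.5655,-0.1765,0.235],q(0.3)); st()
im=vision.snapshot("side"); top=vision.snapshot("top")
cv2.imwrite("pics/m1.png",np.hstack([cv2.resize(im[120:420,120:400],(400,428)),cv2.resize(top[130:300,160:330],(400,428))])[:,:,::-1])
E
```

```text
t 6.03 p [ 0.563  -0.361   0.0729] f [ 0.08 -0.75  0.2 ] open 0.0401 ff 0.0
t 7.75 p [ 0.5656 -0.1775  0.2346] f [ 0.14 -0.63 -1.13] open 0.04 ff 0.0
```

View pics/m1.png

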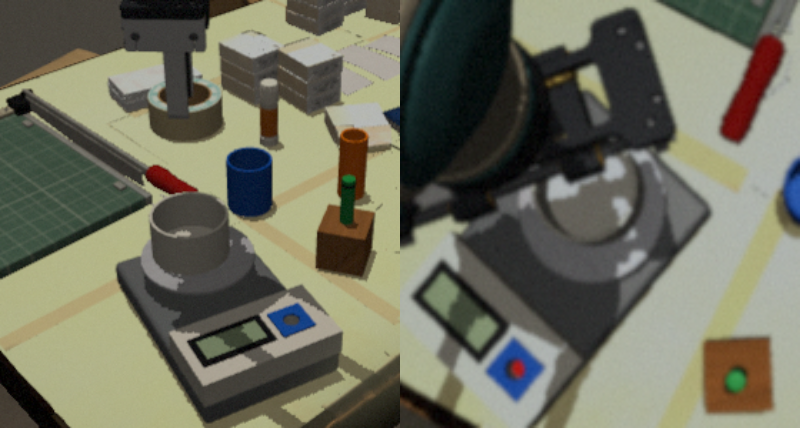

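The grasp missed: the blue cup is still at about side px (294,247) and the fingers closed on air. I'll check where the fingertips really are against the calibration.

```bash
cat >> h.py <<'E'
def proj(k,P):
    o=np.asarray(k["orientation"]); c=R.from_quat(o[[1,2,3,0]]).inv().apply(np.asarray(P)-k["position"])
    K=np.array([[k["fx"],0,k["cx"]],[0,k["fy"],k["cy"]],[0,0,1]])
    return cv2.projectPoints(c.reshape(1,1,3),np.zeros(3),np.zeros(3),K,np.array(k["D"],float))[0].ravel().round(1)
E
python3 - <<'E'
from h import *
for c in("side","top"):
    k=vision.get_calibration(c)
    print(c,"tip now",proj(k,[.5656,-.1775,.21]),"med rim",proj(k,[.563,-.361,.07]),"base",proj(k,[.563,-.361,0]))
gripper_to(.094)
r.move_to([0.563,-0.361,0.13],q(0.3)); st()
k=vision.get_calibration("wrist");im=vision.snapshot("wrist"); print("wrist tip",proj(k,[.563,-.361,.105]),proj(k,[.563,-.361,.07]))
s=vision.snapshot("side")
print([(np.round(a["at"],4),a["score"]) for a in models.mark_of("medium_cup_mid","side")])
print(proj(vision.get_calibration("side"),[.563,-.361,.105]))
cv2.imwrite("pics/m2.png",np.hstack([im[100:460,120:520],s[60:420,120:520]])[:,:,::-1])
E
```

```text
side tip now [248. 213.] med rim [293.6 230.9] base [294.1 262.9]
top tip now [228.5 196.1] med rim [337.9 203. ] base [336.4 206.4]
t 9.66 p [ 0.5635 -0.3602  0.1307] f [-0.09 -0.61 -0.95] open 0.0939 ff 0.0
wrist tip [316.4 271.2] [316.4 256.2]
[(array([ 0.5645, -0.3609,  0.0336]), 0.78)]
[293.3 214. ]
```

View pics/m2.png

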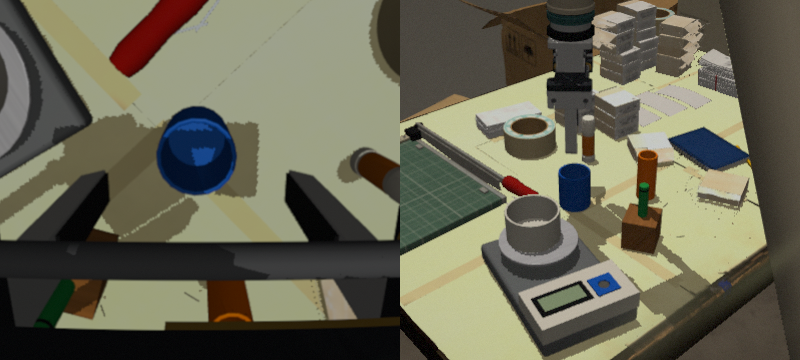

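Both views confirm that the fingers straddle the cup and that the projections match. The miss is unexplained, so I'll repeat the grasp in steps.

```bash
python3 - <<'E'
from h import *
r.move_l([0.5638,-0.361,0.073],vel=.15); st()
for o in (.062,.05):
    gripper_to(o,f_grip=15); st()
s=vision.snapshot("side"); im=vision.snapshot("wrist")
cv2.imwrite("pics/m3.png",np.hstack([im[100:460,120:520],cv2.resize(s[130:290,200:378],(400,360))])[:,:,::-1])
E
```

```text
t 10.34 p [ 0.5643 -0.3608  0.0736] f [-0.14 -0.24  0.75] open 0.0941 ff 0.0
t 11.02 p [ 0.5638 -0.361   0.073 ] f [ 0.3  -0.24 -0.34] open 0.0619 ff 0.0
t 11.44 p [ 0.5638 -0.361   0.073 ] f [-0.07  0.25  0.33] open 0.0501 ff 0.0
```

View pics/m3.png

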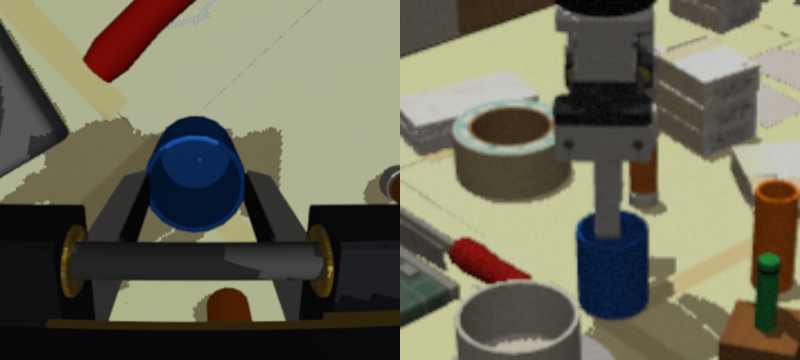

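In the side view, the near fingertip ends at the rim and does not overlap the front wall, and the cup looks about 25 mm further from the wrist camera than it should. So the fingertips seem to be about 25 mm higher than telemetry implies. The fingers are over the rim now, so a gentle touch on it will measure the offset.

```bash
python3 - <<'E'
from h import *
print(r.nose_length, r.move_l([0.5638,-0.361,0.052],vel=.03,guard=3)); st()
p=telemetry.current_ee_pos(); r.move_l([p[0],p[1],p[2]+.01]); st()
E
```

```text
0.025 True
t 11.94 p [ 0.5641 -0.3612  0.0657] f [0.52 0.64 3.61] open 0.0497 ff 2.1042442517500604
t 12.19 p [ 0.5645 -0.3615  0.0761] f [ 0.38 -0.22  0.34] open 0.0497 ff 0.0
```

The rim contact came at TCP z 0.0657, so the true fingertip height is TCP z + 0.004, and the stated 25 mm nose does not hold here. I'll re-plan with tip = TCP + 4 mm.

```bash
python3 - <<'E'
from h import *
gripper_to(.094)
r.move_l([0.564,-0.361,0.044],vel=.15)
gripper_to(0.04,f_grip=15); st()
if telemetry.current_opening()<.05: raise SystemExit
r.move_l([0.564,-0.361,0.205],vel=.2)
r.move_to([0.5655,-0.1765,0.205],q(0.3)); st()
im=vision.snapshot("side"); w=vision.snapshot("wrist")
cv2.imwrite("pics/m4.png",np.hstack([w[100:460,120:520],cv2.resize(im[130:370,180:447],(400,360))])[:,:,::-1])
E
```

```text
t 14.04 p [ 0.5641 -0.3609  0.0443] f [ 0.03 -0.12  2.09] open 0.0564 ff 15.00024463457521
t 15.77 p [ 0.5657 -0.1775  0.2047] f [ 0.08 -0.47 -0.51] open 0.0565 ff 14.9998159185634
```

View pics/m4.png

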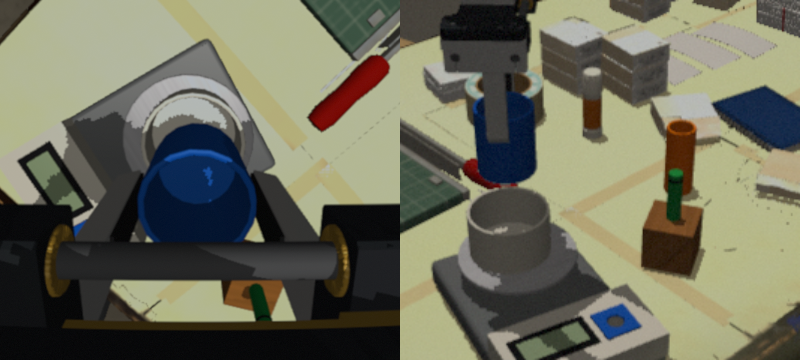

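The cup is gripped upright and hangs over the large cup. I'll lower it with a guard.

```bash
python3 - <<'E'
from h import *
p=[0.5655,-0.1765]
r.move_l(p+[.125],vel=.2); st()
print(r.move_l(p+[.106],vel=.04,guard=3)); st()
gripper_to(.072); st()
r.move_l(p+[.2],vel=.25)
r.move_to([0.47,-0.33,0.26],q(0.3))
marks(["medium_cup_mid","large_cup_mid"],"side",pic="s5"); 
marks(["medium_cup_mid","large_cup_mid","small_cup_mid","stylus_grip","aperture"],pic="w5"); st()
E
```

```text
t 16.42 p [ 0.566  -0.1776  0.1252] f [ 0.17 -0.36  0.02] open 0.0562 ff 14.999796854972374
True
t 16.83 p [ 0.5663 -0.1769  0.1104] f [-0.06  0.33  1.7 ] open 0.0566 ff 14.999691026896471
t 17.31 p [ 0.5656 -0.1767  0.1098] f [0.45 0.1  1.  ] open 0.0721 ff 0.0
medium_cup_mid [([0.5637, -0.1743, 0.1008], 0.76)]
large_cup_mid [([0.564, -0.1748, 0.0854], 0.69), ([0.4314, -0.1065, 0.0638], 0.23)]
medium_cup_mid [([0.5663, -0.1804, 0.0991], 0.66)]
large_cup_mid [([0.5854, -0.5178, -0.0015], 0.35)]
small_cup_mid [([0.4434, -0.4264, 0.0482], 0.83)]
stylus_grip [([0.4211, -0.2868, 0.0832], 0.97)]
aperture [([0.428, -0.1071, 0.0659], 0.84)]
t 19.05 p [ 0.4703 -0.3295  0.2599] f [ 0.38  0.71 -0.23] open 0.072 ff 0.0
```

Contact came at 0.1104 against 0.111 expected, and the medium cup's mark is at z≈0.10, so the cup is on the floor of the large one. The small cup is next.

```bash
python3 - <<'E'
from h import *
s=[0.4427,-0.4215]; p=[0.5657,-0.177]
r.move_to(s+[.13],q(0.3)); r.move_l(s+[.064],vel=.15)
gripper_to(0.02,f_grip=15); st()
if telemetry.current_opening()<.03: raise SystemExit
r.move_l(s+[.235],vel=.25)
r.move_to(p+[.235],q(0.3)); st()
k=vision.get_calibration("wrist"); w=vision.snapshot("wrist"); im=vision.snapshot("side")
cv2.imwrite("pics/m6.png",np.hstack([w[100:460,120:520],cv2.resize(im[110:350,180:447],(400,360))])[:,:,::-1])
E
```

```text
t 21.0 p [ 0.4428 -0.4217  0.0641] f [-0.74  0.88  1.08] open 0.0353 ff 14.870732064770671
t 22.89 p [ 0.5653 -0.178   0.2345] f [ 0.03 -0.04 -0.4 ] open 0.0353 ff 14.862498669627513
```

View pics/m6.png

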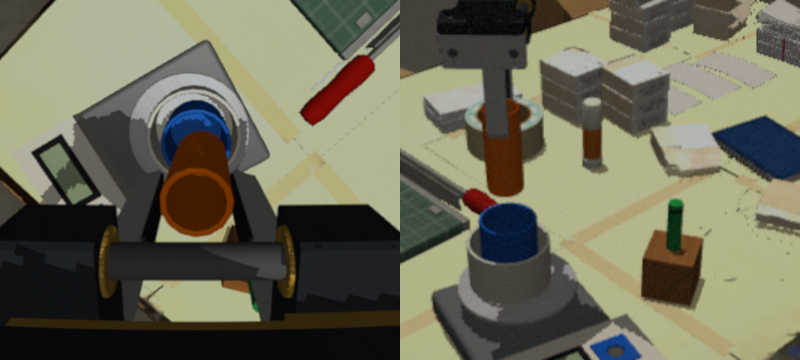

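Small cup and medium cup line up at about crop px (198,130–200) in the wrist view. I'll lower it, then look at the stylus.

```bash
python3 - <<'E'
from h import *
p=[0.5657,-0.177]
r.move_l(p+[.15],vel=.2)
print(r.move_l(p+[.131],vel=.04,guard=3)); st()
gripper_to(.048); st()
r.move_l(p+[.235],vel=.25)
r.move_to([0.4163,-0.2887,.2],q(0.3))
marks(["small_cup_mid","medium_cup_mid","stylus_grip"],"side")
k,im=marks(["stylus_grip","aperture","holder"],pic="w7"); st()
h=cv2.cvtColor(im,cv2.COLOR_RGB2HSV); g=cv2.inRange(h,(45,100,40),(85,255,255)); g[:,:250]=0;g[:,380:]=0
c,_=cv2.findContours(g,0,2); c=max(c,key=cv2.contourArea); print(cv2.boundingRect(c),cv2.contourArea(c), proj(k,[.4163,-.2887,.115]),proj(k,[.4163,-.2887,.055]))
cv2.imwrite("pics/m7.png",np.hstack([im[150:420,200:440], vision.snapshot("side")[110:380,180:480]])[:,:,::-1])
E
```

```text
True
t 24.0 p [ 0.5668 -0.1781  0.1343] f [-0.07 -1.9   1.26] open 0.0352 ff 14.8906733233855
t 24.43 p [ 0.5653 -0.1769  0.1334] f [-0.22 -0.32 -0.67] open 0.0478 ff 0.0
small_cup_mid [([0.5669, -0.1795, 0.1178], 0.96)]
medium_cup_mid [([0.5682, -0.1757, 0.1025], 0.69)]
stylus_grip [([0.4182, -0.2943, 0.0852], 0.86)]
stylus_grip [([0.4211, -0.2879, 0.0858], 0.69)]
aperture [([0.4275, -0.1017, 0.0644], 0.75)]
holder [([0.4156, -0.2899, -0.0013], 0.91)]
t 26.18 p [ 0.4169 -0.2883  0.2001] f [-0.25  0.55  0.07] open 0.0479 ff 0.0
(310, 236, 19, 20) 271.0 [315.8 248.7] [315.9 233.2]
```

View pics/m7.png

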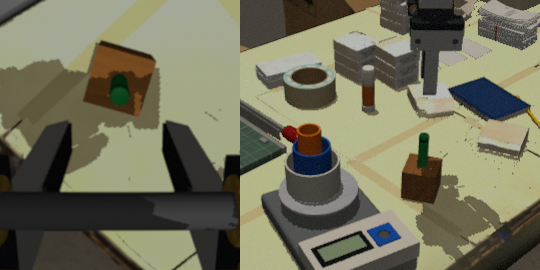

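The nest is complete: the small cup's mid point is at z 0.118, against 0.117 expected, and all three cups are upright in the side view. The stylus top is at wrist px (319,247). Now I'll take the stylus.

```bash
python3 - <<'E'
from h import *
k=vision.get_calibration("wrist"); print(bp(k,(319,247),.115))
s=[.417,-.289]
r.move_l(s+[.062],vel=.15)
gripper_to(0.005,f_grip=40); st()
if telemetry.current_opening()<.01: raise SystemExit
r.move_l(s+[.145],vel=.15)
a=[.4287,-.1055]
r.move_to(a+[.145],q(0.3)); st()
k=vision.get_calibration("wrist"); w=vision.snapshot("wrist"); im=vision.snapshot("side")
kk=vision.get_calibration("side"); print("side: pred tip",proj(kk,a+[.093]),"ap",proj(kk,a+[.062]),"handle top",proj(kk,a+[.198]))
for n in("stylus","stylus_grip"): print(n,[(np.round(x["at"],4),x["score"]) for x in models.mark_of(n,"side")])
print("wrist ap",proj(k,a+[.062]))
cv2.imwrite("pics/m8.png",np.hstack([cv2.resize(w[200:400,200:400],(400,400)),cv2.resize(im[230:380,260:410],(400,400),interpolation=2)])[:,:,::-1])
E
```

```text
[ 0.41747365 -0.29092171  0.115     ]
t 27.9 p [ 0.4171 -0.2892  0.0622] f [-0.63  0.48  0.56] open 0.0154 ff 40.00051975250244
t 29.37 p [ 0.4289 -0.1062  0.1447] f [ 0.61  0.2  -0.33] open 0.0154 ff 39.999842047691345
side: pred tip [324.  326.6] ap [323.7 343.3] handle top [325.2 265. ]
stylus [(array([ 0.4295, -0.1077,  0.0966]), 0.72)]
stylus_grip []
wrist ap [314.6 247.6]
```

View pics/m8.png

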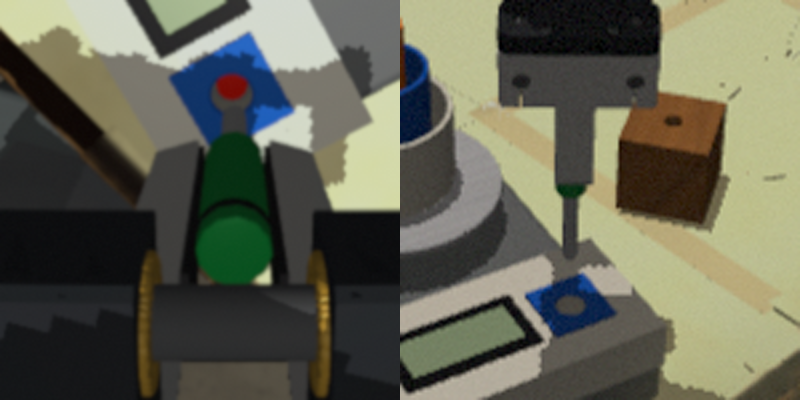

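In the side view the pin tip is at px (323.8,326.7), as predicted. The aperture is at (324,344), within about 1 px of prediction, and the wrist view agrees. The stylus hangs straight, so I'll insert it and press.

```bash
python3 - <<'E'
from h import *
a=[.4287,-.1055]
print(r.move_l(a+[.118],vel=.15), r.move_l(a+[.103],vel=.04,guard=3)); st()
if telemetry.current_ee_pos()[2]>.1045: raise SystemExit
f0=telemetry.current_wrist_force()[2]
for z in np.arange(.099,.087,-.001):
    r.move_l(a+[z],vel=.03); r.hold(.1); f=np.mean([telemetry.current_wrist_force()[2] for _ in range(5)])-f0
    print(round(z,4),round(telemetry.current_ee_pos()[2],4),round(f,2))
    if f>11: break
st()
E
```

```text
False False
t 30.43 p [ 0.4286 -0.1054  0.1029] f [ 0.82 -0.58 -0.35] open 0.0152 ff 39.999913573265076
0.099 0.099 0.33
0.098 0.0982 1.57
0.097 0.0971 1.64
0.096 0.0961 2.16
0.095 0.0951 3.33
0.094 0.0941 2.53
0.093 0.0931 4.16
0.092 0.0928 10.23
0.091 0.0925 14.06
t 33.61 p [ 0.4291 -0.1056  0.0925] f [-1.06  0.83 13.71] open 0.0154 ff 40.00389039516449
```

The force follows the button's spring, starting at 0.098 and reaching the hard stop at 0.093, and it now holds about 14 N. One final check, then hand in.

```bash
python3 - <<'E'
from h import *
marks(["large_cup_mid","medium_cup_mid","small_cup_mid","glue_stick","soap_pack","stylus"],"side"); r.hold(.5); st()
print(r.sign_off())
E
```

```text
large_cup_mid [([0.5678, -0.1757, 0.0853], 0.71), ([0.423, -0.2912, -0.0009], 0.68)]
medium_cup_mid [([0.5638, -0.1723, 0.1011], 0.76)]
small_cup_mid [([0.57, -0.179, 0.1216], 0.95)]
glue_stick []
soap_pack [([0.4656, -0.5681, 0.0047], 0.94)]
stylus [([0.431, -0.1047, 0.0417], 0.4)]
t 34.46 p [ 0.4291 -0.1056  0.0925] f [-1.52 -0.05 15.01] open 0.0156 ff 40.00386893749237
the job is handed in; nothing more can be done
None
```

The job is handed in at 34.5 s of the 64 s: the cups are nested upright on the pan, and the gripped stylus holds the red button on its stop at about 15 N; the soap pack has not moved, and the glue stick was not picked up in the last check but was still standing just before the stylus was taken.

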